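Crack the stuck lid of the rod oven

TASK

The rod oven's drying run is over: turn its black heat selector back until the pointer clicks in at the round green holding mark, and only then break the lid loose from its sticky gasket by its black handle bar. Let the damp air out through a narrow gap: raise the lid's front edge just about 20 mm, never far open, and keep hold of it there, finishing with the lid still held ajar in the gripper. Leave the selector on the green mark and the pen, tube and cup in front of the oven where they are.

Things in the scene. Friction and masses are not known exactly. Their poses are not given: they have to be found in the camera images.
- rod_oven: Blue bench oven for welding rods, fixed on the table, 440 mm long (y), 170 mm deep (x). Origin under its centre at table height; x points to its back, y to its left end. It faces the robot to within 0.22 rad. The bright steel lid covers its left three quarters (y -0.110 to 0.222); the control pod with an aluminium top is its right quarter (y -0.22 to -0.112). Pod's and shut lid's tops: z = 0.130.
- heat_selector (a joint): The selector's turn in rad, growing clockwise from above. Six click positions 0.42 apart: 0 at the small white dot (off), 0.42 at the larger round green mark (holding), then 0.84, 1.26, 1.68, 2.10 at amber to red bars (drying). It starts at 0.84, 1.26 or 1.68. A sprung detent pulls it into the nearest position; about 0.1 N m takes it on to the next.
- selector_grip (a point): Point on the selector's upright axis, 30 mm above the pod's top: grip here. The knob is a black upright bar 44 mm long and 13 mm wide, reaching from 8 to 41 mm above the pod's top, on a round skirt 48 mm across and 8 mm high. The point turns with the knob: its x axis points along the bar to the pointer's end (white line), z up.
- selector_pointer (a point): Pointer end of the bar, 22 mm out from the axis, at grip height.
- green_mark (a point): Centre of the round green mark (9 mm) on the dial, 35.5 mm from the selector's axis.
- oven_lid (a joint): Opening angle of the lid in rad: 0 shut, growing as the front rises; 0.12 is 20 mm at the front edge. Shut, it sticks to its gasket: lifting at the handle takes 14 to 18 N at the peak, 2 to 3 mm up; the pull then fades, and past about 9 mm only the lid's weight is left, 2 to 5 N at the handle. It falls shut and sticks again if let go.
- lid_handle (a point): Middle of the lid's handle: a round black bar 16 mm thick and 120 mm long, along the oven's y, its centre 30 mm above the lid's top, near the lid's front edge, on two posts 104 mm apart. The point turns with the lid.
- lid_front_edge (a point): Middle of the lower front edge of the lid.
- lid_hinge (a point): Middle of the lid's hinge line, which runs along the oven's y axis behind the lid, 145 mm behind the handle bar and 60 mm below it.
- tungsten_tube: Blue plastic tube with a white cap, 175 mm long and 20 mm thick, lying loose in front of the oven's left half. Origin under its middle.
- paint_pen: White and yellow paint pen, 135 mm long and 16 mm thick, lying loose in front of the control pod. Origin under its middle.
- gas_cup: Pink ceramic gas cup, 22 mm across and 42 mm high, standing loose in front of the oven. Origin under its middle.
Things that resemble listed ones, but are neither listed nor needed, are in the scene too. Leave any purple look-alike of the gas_cup alone.

How it is judged:
On the way, in this order (a step that is already met when the one before it is completed fails the run):
1. the selector clicked in at the green mark, the lid still shut (value of joint heat_selector between 0.3 and 0.54 rad and contact force between the fingers and heat_selector below 0.1 N and value of joint oven_lid below 0.02 rad), for 0.2 s.
2. the lid broken free of its seal (value of joint oven_lid above 0.07 rad and contact force between the fingers and oven_lid above 0.5 N and value of joint heat_selector between 0.3 and 0.54 rad), for 0.1 s.
At the end, for the whole second after the job is handed in: The lid is held still by the gripper's fingers (more than 1 N on it) between 0.075 and 0.19 rad open (13 to 32 mm at the front edge), the selector rests within 0.12 rad of the green mark, and the tube, the pen and the standing cup are within 30 mm of where they were (value of joint oven_lid between 0.075 and 0.19 rad and velocity of joint oven_lid between -0.1 and 0.1 rad/s and contact force between the fingers and oven_lid above 1 N and value of joint heat_selector between 0.3 and 0.54 rad and distance of each of tungsten_tube, paint_pen, gas_cup from where it was at the start of the episode below 0.03 m and angle between gas_cup's own z axis and vertical below 0.3 rad); the arm keeps its last pose, push and grip.
It fails at once if the lid flung open past 0.32 rad (54 mm at the front edge) (value of joint oven_lid above 0.32 rad).
It fails at once if the lid broken open before the selector is on the green mark (value of joint oven_lid above 0.05 rad and (value of joint heat_selector below 0.25 rad or value of joint heat_selector above 0.59 rad)).
It fails at once if the tube, pen or cup knocked away (distance of any of tungsten_tube, paint_pen, gas_cup from where it was at the start of the episode above 0.03 m).
It also fails if it takes over 48 s, if anything falls off the work surface, if the arm or the gripper's body presses on something with over 40 N, if the wrist force passes 120 N, or if a joint passes its speed limit or range.

ROBOT

A 6-joint arm with a two-finger parallel gripper is mounted at the origin on a cart in front of the work surface, level with it; the furniture and walls round the work are solid. World frame = base frame: x ahead of the robot, y to its left, z up, the work surface at z = 0. Lengths are in m, angles in rad, forces in N, time in s.
With the tool pointing down it reaches from about 0.25 to 0.8 m from the base axis. Payload 8.5 kg.
Tool frame: the origin (TCP) lies at the very end of the fingers, on their centre line; the grasp point (between the pads) lies bot.grip_depth behind it (bot.grip_depth is the distance from the TCP to the grasp point, in m); z points along the fingers, y is the line along which they close (so a half turn about z gives the same grasp; the last joint's range is limited). The gripper opens to 85 mm and grips with 20 to 120 N. Pads are 22 mm wide; open, the fingers measure 114 mm over their backs; the gripper's body (76 mm by 85 mm) begins 54 mm behind the grasp point. The pads swing forward as they close: fully open they stand 13 mm farther back than shut.
Start: joints at [1.308, 0.238, -0.013, 1.319, 0, 1.571], TCP at [0.136, 0.507, 0.231] pointing down, gripper open.
Joint ranges: [-2.66, 2.66], [-1.03, 1.9], [-1.14, 1.46], [-1.82, 2.27], [-1.45, 1.34], [-3.14, 3.14]. Speed limits (rad/s): [2.22, 2.22, 2.79, 3.14, 3.14, 3.14].

INTERFACE

Orientations are given as a 3x3 rotation matrix whose columns are the frame's x, y, z axes.
In Python, from workcell import bot gives the robot as it stands.
- The arm moves only by the tool drive_tool, never from a script. Its arguments are lists of equal length, an entry for each row: "travel": the shift along the tool's x, y, z in mm, a list of three; "turn": the turn about the tool's z in rad. In form: {"travel": [[tx, ty, tz], ...], "turn": [turn, ...]}. A call has 1 to 8 rows; each row shifts and turns the commanded pose from where the row before left it, along the tool's axes as they then stand; what a row does not reach is not made up. A row lasts 1/12 s, in which the tool goes at most 41.7 mm and 7.16 degrees, less where a joint would pass 70% of its speed; a pose out of reach is approached as far as the arm can. A call is refused whole if a number of a shift passes 41.7 or a number of a turn 0.125, either way. A call with a gripper value outside its range is refused whole. "jaw" is the finger opening in mm, from 0 to 85.4, set as the call begins (left out, the last holds). The fingers move at their own pace and stop on an object; the grip force is fixed at half the most. Time passes only in rows, so rows that do not move let the fingers close. It gives the time, the measured TCP pose, the force, the opening and the grip force at its end, in the units of the state.
- bot.state(): the state, without advancing time (a new reading comes with each control period).
- bot.camera(name): name is "side" or "top" or "wrist"; returns (picture, depth): 384x512x3 uint8, blue, green, red; 384x512 float32, m along the optical axis (not along the pixel's ray), 0 where there is no reading.
- bot.camera_params(name): a dict with "fovy" (degrees; the focal length in pixels is half the picture's height over the tangent of half this angle, whatever the lens; pixels are square), "cx", "cy" (the principal point, pixels), "R" (3x3) and "t" (3): a world point X has camera coordinates R X + t. Camera axes: x right, y down, z forward; pixel columns grow to the right and rows downward; lengths in m; the calibration is good to about 2 mm. The wrist camera is an equidistant fisheye: a pixel r from the principal point sees the ray r / f radians off the axis. A picture is of the moment at which its call begins: read the wrist's pose just before it. camera_params takes no time and is no camera call; for the wrist camera it gives the pose at the moment of the call.
- bot.sign_off(): hands the job in; it is judged then, once.
Trained networks look in the newest picture that a camera, given by its name, has taken for a name from the list of things; names that differ only in an ending like _2 or _b are one class to them, and where a whole thing is asked for, a point or a joint stands for the part that bears it (a point fixed in the world has none). Each returns a list of dicts, best first, with "confidence" (0 to 1); they miss things now and then, are a little off and sometimes report something else, mostly with a low value. They report only what shows in the picture. A call takes as long as a camera call. They do not tell look-alikes from the thing itself.
- bot.spot_in(query, camera): "location" ([x, y, z] in m, in the coordinates of the camera as it stood for that picture, good to about 4 mm: the middle of the surface that is visible of it).
- bot.place_of(query, camera): "location" ([x, y, z] in m, in the coordinates of the camera as it stood for that picture, good to about 4 mm: a listed point, or the origin of a listed thing).
The state is a dict: "time": time; "qpos": joint angles; "joint_vel": joint speeds; "joint_efforts": joint torques, N m; "eef_pos": TCP position; "orientation": TCP orientation; "contact_force": force on the tool from outside, world axes, zero at the start; "wrist_torque": the same for the moment, N m; "width": finger opening in m; "grip_force": force on a finger pad.
Only numpy, scipy, OpenCV 4.12 (cv2) and the standard library are available. Lean on these libraries where they do the work, as an engineer would, in place of code of your own. Each camera call takes 0.05 s, during which the arm holds its last target. There are 200 camera calls.

## Working session

There is one attempt and no reset: what is moved stays moved. The work goes in short steps, Python scripts to look and compute and a tool call to move; the robot and the scene stay as the last step left them, time stands still between calls to the robot, and variables do not carry over. Pictures are saved under pics/ and viewed, at most 10 in all, crops included, and the job is handed in when it is done.

Besides the shell and the picture viewer there is one more tool, called after "Request:" as name(argument=value, ...) on one line, values as JSON. drive_tool: Moves the arm, as the interface text tells. Its arguments: {"type":"object","properties":{"travel":{"type":"array"},"turn":{"type":"array"},"jaw":{"type":"number"}},"required":["travel","turn"]}

```bash
mkdir -p pics; cat > h.py <<'E'
import numpy as np, cv2
from workcell import bot
def world(cam, p, P=None):
    P=P or bot.camera_params(cam); return np.array(P["R"]).T@(np.array(p)-np.array(P["t"]))
def find(cam,names,fn="place_of"):
    P=bot.camera_params(cam)
    for n in names:
        for d in getattr(bot,fn)(n,cam)[:3]:
            c=np.array(d["location"]); f=192/np.tan(np.radians(P["fovy"])/2)
            if cam=="wrist":
                r=np.hypot(c[0],c[1]); k=f*np.arctan2(r,c[2])/max(r,1e-9); px=(P["cx"]+k*c[0],P["cy"]+k*c[1])
            else: px=(P["cx"]+f*c[0]/c[2],P["cy"]+f*c[1]/c[2])
            print(n,round(d["confidence"],2),np.round(world(cam,c,P),4),np.round(px))
E
python3 - <<'E'
from h import *
N=["rod_oven","selector_grip","selector_pointer","green_mark","lid_handle","lid_front_edge","lid_hinge","tungsten_tube","paint_pen","gas_cup"]
s=bot.state(); print(s["time"],s["eef_pos"],np.round(s["orientation"],3).tolist(),s["width"],bot.grip_depth)
ims=[]
for c in ["top","side"]:
    im,d=bot.camera(c); cv2.imwrite(f"pics/{c}0.png",im); print(c); find(c,N)
print(bot.state()["time"])
E
```

```text
0.0 [0.13627627 0.50658544 0.2306579 ] [[-0.966, 0.26, -0.0], [0.26, 0.966, -0.001], [-0.0, -0.001, -1.0]] 0.08517645550959459 0.0187
top
rod_oven 0.93 [ 0.5451 -0.096  -0.0024] [270. 184.]
selector_grip 0.81 [ 0.5665 -0.2571  0.1622] [344. 169.]
selector_grip 0.21 [ 0.4384 -0.2373 -0.0021] [321. 223.]
selector_pointer 0.6 [ 0.5905 -0.2585  0.1575] [344. 159.]
selector_pointer 0.27 [ 0.5499 -0.0947 -0.0015] [270. 183.]
green_mark 0.76 [ 0.5904 -0.2321  0.1295] [330. 161.]
lid_handle 0.82 [ 0.4759 -0.0461  0.1619] [253. 207.]
lid_handle 0.53 [ 0.5645 -0.2596  0.1648] [345. 169.]
lid_front_edge 0.76 [ 0.4572 -0.054   0.1065] [256. 216.]
tungsten_tube 0.88 [ 0.4008  0.0237 -0.0063] [226. 236.]
paint_pen 0.78 [ 0.4402 -0.2369 -0.0035] [321. 223.]
gas_cup 0.55 [ 0.4294 -0.0967 -0.001 ] [270. 226.]
gas_cup 0.52 [ 0.3765 -0.0946 -0.0023] [270. 246.]
gas_cup 0.44 [ 3.709e-01 -1.603e-01 -3.000e-04] [294. 248.]
side
rod_oven 0.66 [ 0.5462 -0.0919 -0.002 ] [291. 258.]
selector_grip 0.69 [ 0.5857 -0.2383  0.133 ] [356. 226.]
selector_pointer 0.57 [ 0.5943 -0.2584  0.1599] [369. 216.]
green_mark 0.97 [ 0.5862 -0.238   0.1343] [356. 225.]
lid_handle 0.61 [ 0.4801 -0.0463  0.1708] [252. 184.]
lid_front_edge 0.64 [ 0.4542 -0.0536  0.1054] [243. 218.]
lid_hinge 0.91 [ 0.6206 -0.0306  0.1066] [303. 194.]
lid_hinge 0.59 [ 0.5462 -0.0945 -0.0028] [292. 259.]
lid_hinge 0.28 [ 4.336e-01 -2.428e-01  3.000e-04] [287. 315.]
tungsten_tube 0.6 [0.4001 0.0248 0.0014] [205. 252.]
tungsten_tube 0.36 [ 0.5936 -0.2596  0.1608] [369. 216.]
tungsten_tube 0.32 [ 0.452  -0.0537  0.1104] [242. 216.]
paint_pen 0.81 [ 4.337e-01 -2.417e-01  3.000e-04] [287. 315.]
paint_pen 0.22 [ 0.4778 -0.0438  0.1707] [250. 184.]
gas_cup 0.79 [ 0.4329 -0.0962  0.0021] [246. 274.]
gas_cup 0.69 [ 0.3774 -0.1603 -0.0018] [237. 302.]
gas_cup 0.63 [ 0.6213 -0.0277  0.1065] [303. 193.]
1.1
```

View pics/top0.png

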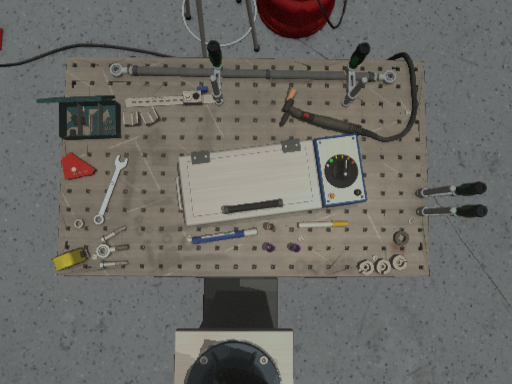

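View pics/side0.png

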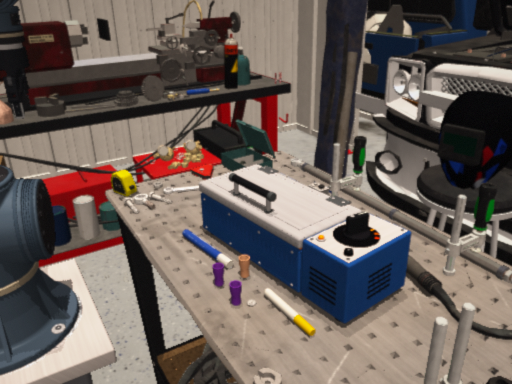

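The selector is the black knob at top (344,169), side (356,226). Things it could be confused with are the torch handle (330,120), the lid handle bar (253,207) and the clamp grips (215,52) and (358,55). By description it is the knob on the aluminium dial. The pink cup is at top (270,226), and the purple ones beside it are look-alikes. I'll move above the knob and check it with a close crop.

Request:
drive_tool(travel=[[-25,-26,-3],[-25,-26,-3],[-25,-26,-3],[-25,-26,-3],[-25,-26,-3],[-25,-26,-3],[-25,-26,-3],[-25,-26,-3]], turn=[0,0,0,0,0,0,0,0])

```text
time: 1.77
eef_pos: [0.2758, 0.2526, 0.2556]
orientation: [[-0.966, 0.259, 0.001], [0.259, 0.966, 0.0], [-0.0, 0.001, -1.0]]
contact_force: [1.2, 0.2, -0.4]
width: 0.0855
grip_force: 0.0
```

Request:
drive_tool(travel=[[-25,-26,-3],[-25,-26,-3],[-25,-26,-3],[-25,-26,-3],[-25,-26,-3],[-25,-26,-3],[-25,-26,-3],[-25,-26,-3]], turn=[0,0,0,0,0,0,0,0])

```text
time: 2.43
eef_pos: [0.4151, -0.0006, 0.2797]
orientation: [[-0.966, 0.26, 0.001], [0.26, 0.966, -0.0], [-0.001, 0.0, -1.0]]
contact_force: [1.3, 0.8, 0.3]
width: 0.0854
grip_force: 0.0
```

Request:
drive_tool(travel=[[-25,-26,-3],[-25,-26,-3],[-25,-26,-3],[-25,-26,-3],[-25,-26,-3],[-25,-26,-3],[-25,-26,-3],[0,0,0]], turn=[0,0,0,0,0,0,0,0])

```text
time: 3.1
eef_pos: [0.5387, -0.2249, 0.299]
orientation: [[-0.965, 0.263, 0.0], [0.263, 0.965, -0.001], [-0.0, -0.001, -1.0]]
contact_force: [-0.5, 0.6, -0.4]
width: 0.0856
grip_force: 0.0
```

```bash
python3 - <<'E'
from h import *
s=bot.state(); print(s["time"],s["eef_pos"],np.round(s["orientation"],3).tolist(),np.round(s["qpos"],2))
im,d=bot.camera("wrist"); print(bot.camera_params("wrist"))
cv2.imwrite("pics/w1.png",cv2.resize(im,(800,600)))
find("wrist",["selector_grip","selector_pointer","green_mark","lid_handle","rod_oven","lid_front_edge"])
E
```

```text
3.1 [ 0.53867964 -0.22485926  0.29899031] [[-0.965, 0.263, 0.0], [0.263, 0.965, -0.001], [-0.0, -0.001, -1.0]] [-0.39  0.33  0.29  1.53 -0.   -0.13]
{'fovy': 65.70646984690485, 'cx': 254.17245766638902, 'cy': 190.92993681027778, 'R': array([[ 2.61918074e-01,  9.65090107e-01,  8.80560169e-05],
       [ 9.27366997e-01, -2.51705569e-01,  2.76829838e-01],
       [ 2.67187902e-01, -7.24250779e-02, -9.60918952e-01]]), 't': array([ 0.07537962, -0.60919509,  0.2839986 ])}
selector_grip 0.85 [ 0.5673 -0.262   0.1568] [226. 217.]
selector_pointer 0.77 [ 0.5804 -0.2585  0.1579] [233. 227.]
green_mark 0.67 [ 0.589  -0.2285  0.1296] [262. 218.]
lid_handle 0.93 [ 0.474  -0.0444  0.1635] [410.  79.]
lid_handle 0.65 [ 0.4267 -0.094   0.0008] [319.  62.]
rod_oven 0.88 [ 0.546  -0.092  -0.0026] [339. 139.]
lid_front_edge 0.79 [ 0.4475 -0.05    0.1045] [377.  61.]
```

View pics/w1.png

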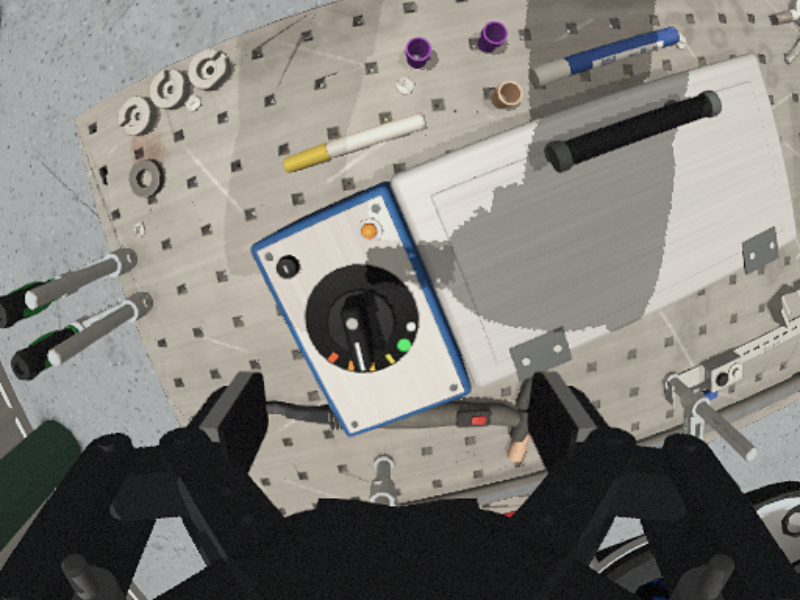

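The wrist picture shows the dial at (362,318). The white dot is at (411,326), the green mark at (404,345), and the yellow-to-red bars run from (390,358) to (333,357). The pointer is near (362,357). I'll rectify a close crop at two heights to read the angles.

```bash
python3 - <<'E'
from h import *
im,d=bot.camera("wrist"); P=bot.camera_params("wrist"); R,t=np.array(P["R"]),np.array(P["t"])
f=192/np.tan(np.radians(P["fovy"])/2)
out=[]
for z in (0.130,0.171):
    n=400; res=0.0003   # image up=+x, left=+y
    v,u=np.mgrid[0:n,0:n]
    X=np.stack([0.567-(v-200)*res,-0.260-(u-200)*res,np.full(u.shape,z)],-1)@R.T+t
    r=np.hypot(X[...,0],X[...,1]); k=f*np.arctan2(r,X[...,2])/r
    o=cv2.remap(im,(P["cx"]+k*X[...,0]).astype(np.float32),(P["cy"]+k*X[...,1]).astype(np.float32),cv2.INTER_CUBIC)
    for q in range(0,400,50): cv2.putText(o,str(q),(q,8),0,.3,(0,0,255)); cv2.putText(o,str(q),(0,q+4),0,.3,(0,0,255))
    out.append(o)
cv2.imwrite("pics/rect.png",np.hstack(out))
E
```

```text
(no output)
```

View pics/rect.png

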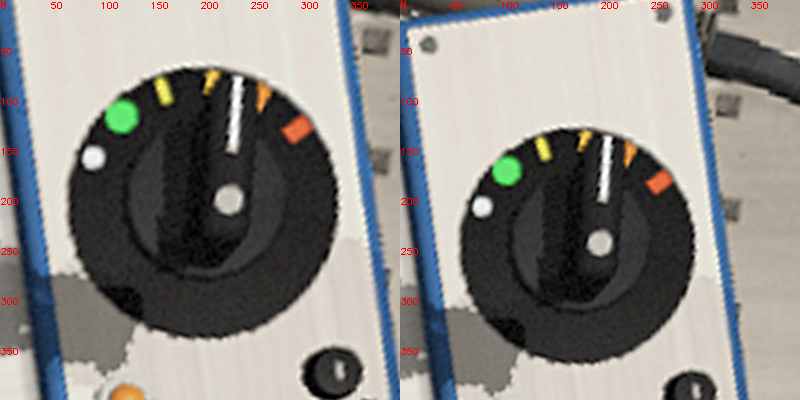

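Rectified left crop (z = 0.130): the dial centre is at (204,202), giving an axis of about (0.5664, -0.2612). The green mark at (122,117) is at 44°, and the pointer is at -4°, on the second bar (1.26). That means turning back 0.84 rad. The oven yaw is about 0.16.

Request:
drive_tool(travel=[[-18,-14,0],[-18,-14,0],[0,0,38],[0,0,38],[0,0,38],[0,0,20],[0,0,19],[0,0,0]], turn=[0,0,-0.1,-0.1,0,0,0,0], jaw=70)

```text
time: 4.17
eef_pos: [0.5617, -0.2547, 0.1438]
orientation: [[-0.998, 0.062, -0.005], [0.062, 0.998, 0.002], [0.005, 0.002, -1.0]]
contact_force: [-0.8, -0.8, -1.5]
width: 0.07
grip_force: 0.0
```

Request:
drive_tool(travel=[[0,0,0],[0,0,0],[0,0,0],[0,0,0],[0,0,0],[0,0,0]], turn=[0,0,0,0,0,0], jaw=0)

```text
time: 4.67
eef_pos: [0.5644, -0.2588, 0.1493]
orientation: [[-0.998, 0.064, 0.002], [0.064, 0.998, -0.005], [-0.003, -0.005, -1.0]]
contact_force: [-1.8, -8.5, 5.2]
width: 0.0118
grip_force: 61.7
```

Request:
drive_tool(travel=[[-2,-2,0],[0,0,0],[0,0,0],[0,0,0],[0,0,0],[0,0,0],[0,0,0],[0,0,0]], turn=[-0.12,-0.12,-0.12,-0.12,-0.12,-0.12,-0.12,0])

```text
time: 5.33
eef_pos: [0.5648, -0.2601, 0.1492]
orientation: [[-0.708, -0.706, -0.0], [-0.706, 0.708, -0.004], [0.003, -0.002, -1.0]]
contact_force: [-7.2, -6.3, 10.1]
width: 0.0119
grip_force: 62.5
```

Request:
drive_tool(travel=[[0,0,0],[0,0,0],[0,0,0]], turn=[0,0,0])

```text
time: 5.58
eef_pos: [0.5648, -0.2601, 0.1492]
orientation: [[-0.714, -0.7, -0.0], [-0.7, 0.714, -0.004], [0.003, -0.003, -1.0]]
contact_force: [-7.4, -5.4, 10.5]
width: 0.0115
grip_force: 62.5
```

```bash
python3 - <<'E'
from h import *
s=bot.state(); print(s["time"],s["wrist_torque"],np.degrees(np.arctan2(s["orientation"][1][0],s["orientation"][0][0])),np.round(s["qpos"],2))
E
```

```text
5.5833 [-1.01625379  1.77118897 -0.03234027] -135.55089666438872 [-0.43  0.44  0.07  1.2  -0.   -1.21]
```

The bar is now at 44°, which is the green mark. I'll release, rise and check.

Request:
drive_tool(travel=[[0,0,0],[0,0,0],[0,0,0],[0,0,0],[0,0,-15],[0,0,-40],[0,0,-40],[0,0,-40]], turn=[0,0,0,0,0,0,0,0], jaw=75)

```text
time: 6.25
eef_pos: [0.5652, -0.2579, 0.2836]
orientation: [[-0.713, -0.702, -0.001], [-0.702, 0.713, 0.001], [0.0, 0.001, -1.0]]
contact_force: [1.9, -0.2, 0.9]
width: 0.0747
grip_force: 0.0
```

Request:
drive_tool(travel=[[25,-20,0],[25,-20,0],[25,-20,0],[0,0,0],[0,0,0]], turn=[0,0,0,0,0])

```text
time: 6.67
eef_pos: [0.5539, -0.3552, 0.2816]
orientation: [[-0.714, -0.7, -0.001], [-0.7, 0.714, 0.0], [0.0, 0.001, -1.0]]
contact_force: [-0.4, 0.6, -0.1]
width: 0.0749
grip_force: 0.0
```

```bash
python3 - <<'E'
from h import *
s=bot.state(); print(s["time"],s["eef_pos"],np.round(s["contact_force"],1),s["width"])
im,d=bot.camera("wrist")
cv2.imwrite("pics/w2.png",cv2.resize(im,(800,600)))
find("wrist",["selector_grip","selector_pointer","green_mark","lid_handle","rod_oven","lid_front_edge","gas_cup"])
E
```

```text
6.6667 [ 0.55389814 -0.35517328  0.28163955] [-0.4  0.6 -0.1] 0.0749034716281927
selector_grip 0.59 [ 0.5696 -0.2604  0.1607] [310. 259.]
selector_pointer 0.74 [ 0.5798 -0.242   0.1542] [313. 272.]
lid_handle 0.73 [ 0.4787 -0.0431  0.1634] [458. 305.]
lid_handle 0.59 [ 0.4388 -0.2429 -0.0023] [360. 155.]
rod_oven 0.61 [ 0.5507 -0.0972 -0.0046] [362. 260.]
lid_front_edge 0.71 [ 0.4509 -0.0499  0.104 ] [449. 267.]
gas_cup 0.79 [ 3.733e-01 -1.621e-01 -3.000e-04] [418. 164.]
gas_cup 0.76 [ 0.3687 -0.0887  0.0007] [440. 192.]
gas_cup 0.53 [ 0.4265 -0.0935  0.002 ] [417. 214.]
```

View pics/w2.png

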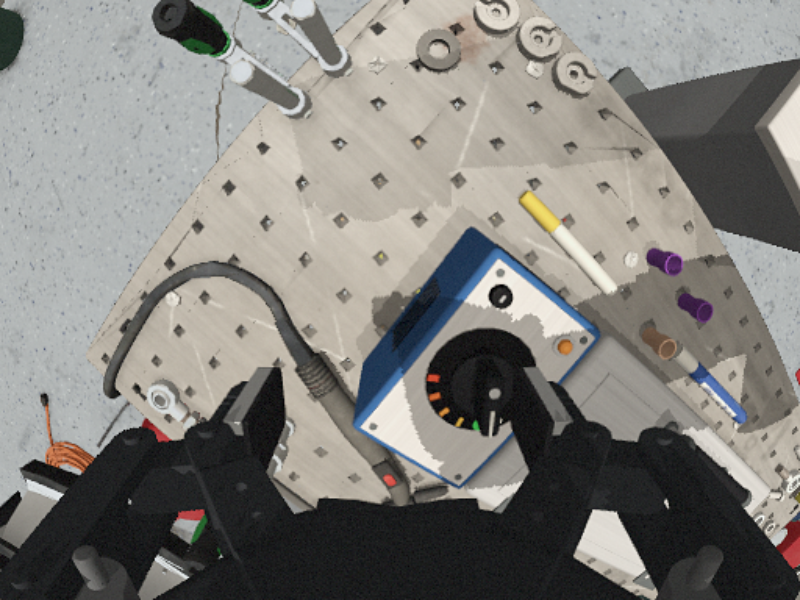

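Here the cap end is at (495,394), the pointer tip at (490,432) and the green mark at (478,426). I'll convert those to angles.

```bash
python3 - <<'E'
from h import *
P=bot.camera_params("wrist"); R,t=np.array(P["R"]),np.array(P["t"]); f=192/np.tan(np.radians(P["fovy"])/2)
def on(px,z):
    p=np.array(px)*.64-[P["cx"],P["cy"]]; r=np.hypot(*p); a=r/f
    v=R.T@np.array([*(p/r*np.sin(a)),np.cos(a)]); c=-R.T@t; return c+v*(z-c[2])/v[2]
a=on((495,394),.171); b=on((490,432),.171); g=on((478,426),.13); ax=on((481,381),.13)
ang=lambda v:np.degrees(np.arctan2(v[1],v[0]))
print(a,b,g,ang(b-a),ang(g-[.5664,-.2612,.13]))
E
```

```text
[ 0.55784589 -0.26506426  0.171     ] [ 0.57849408 -0.24572594  0.171     ] [ 0.59319069 -0.23115369  0.13      ] 43.12377252280255 48.27832251914079
```

The selector is on green: bar at 43°, mark at about 46°. Next, the handle.

Request:
drive_tool(travel=[[-20,34.5,0],[-20,34.5,0],[-20,34.5,0],[-20,34.5,0],[-20,34.5,0],[-20,34.5,0],[-20,34.5,0],[-20,34.5,0]], turn=[0,0,0,0,0,0,0,0])

```text
time: 7.73
eef_pos: [0.4738, -0.0429, 0.2826]
orientation: [[-0.713, -0.701, 0.001], [-0.701, 0.713, -0.0], [-0.001, -0.001, -1.0]]
contact_force: [0.9, 0.0, -0.2]
width: 0.075
grip_force: 0.0
```

Request:
drive_tool(travel=[[0,0,0],[0,0,0],[0,0,0],[0,0,0],[0,0,0],[0,0,0],[0,0,0],[0,0,0]], turn=[-0.119,-0.119,-0.119,-0.119,-0.119,-0.119,-0.119,-0.119])

```text
time: 8.4
eef_pos: [0.4746, -0.0445, 0.2826]
orientation: [[0.164, -0.986, 0.0], [-0.986, -0.164, -0.0], [0.0, -0.0, -1.0]]
contact_force: [-0.4, 0.5, 0.3]
width: 0.075
grip_force: 0.0
```

```bash
python3 - <<'E'
from h import *
im,d=bot.camera("wrist")
s=bot.state(); print(s["time"],s["eef_pos"],np.round(s["orientation"],3).tolist(),np.round(s["qpos"],2))
P=bot.camera_params("wrist"); R,t=np.array(P["R"]),np.array(P["t"]); f=192/np.tan(np.radians(P["fovy"])/2)
find("wrist",["lid_handle","lid_front_edge","selector_pointer"])
n=500; res=0.0005; v,u=np.mgrid[0:n,0:n]; c=s["eef_pos"]
X=np.stack([c[0]-(v-250)*res,c[1]-(u-250)*res,np.full(u.shape,.165)],-1)@R.T+t
r=np.hypot(X[...,0],X[...,1]); k=f*np.arctan2(r,X[...,2])/r
o=cv2.remap(im,(P["cx"]+k*X[...,0]).astype(np.float32),(P["cy"]+k*X[...,1]).astype(np.float32),cv2.INTER_CUBIC)
for q in range(0,500,50): cv2.putText(o,str(q),(q,8),0,.3,(0,0,255)); cv2.putText(o,str(q),(0,q+4),0,.3,(0,0,255))
cv2.imwrite("pics/h1.png",o)
E
```

```text
8.45 [ 0.47462049 -0.04447735  0.28253285] [[0.173, -0.985, 0.0], [-0.985, -0.173, -0.0], [0.0, -0.0, -1.0]] [-0.09  0.14 -0.01  1.42 -0.   -1.84]
lid_handle 0.89 [ 0.4783 -0.0443  0.1612] [250. 186.]
lid_handle 0.21 [ 0.4496 -0.0487  0.1082] [277. 174.]
lid_front_edge 0.96 [ 0.4495 -0.049   0.1051] [277. 173.]
```

View pics/h1.png

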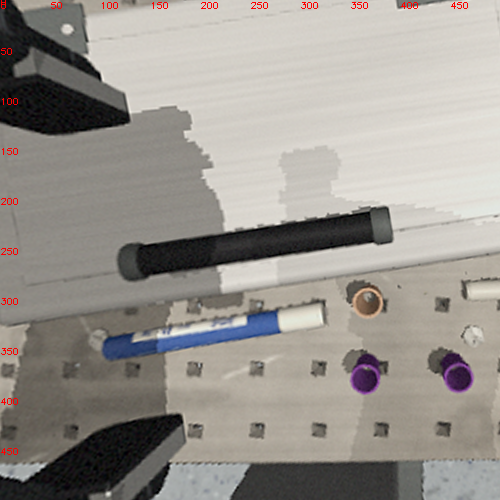

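The handle bar runs from (118,262) to (392,224) with its middle at (255,243), about 3.5 mm ahead of the TCP. I'll descend and grip.

Request:
drive_tool(travel=[[2,-3.5,30],[0,0,35],[0,0,30],[0,0,20],[0,0,14],[0,0,10],[0,0,0],[0,0,0]], turn=[0.02,0,0,0,0,0,0,0], jaw=60)

```text
time: 9.27
eef_pos: [0.4783, -0.0462, 0.1433]
orientation: [[0.136, -0.991, -0.001], [-0.991, -0.136, -0.0], [-0.0, 0.001, -1.0]]
contact_force: [-0.8, -0.2, 0.2]
width: 0.06
grip_force: 0.0
```

Request:
drive_tool(travel=[[0,0,0],[0,0,0],[0,0,0],[0,0,0],[0,0,0],[0,0,0]], turn=[0,0,0,0,0,0], jaw=0)

```text
time: 9.77
eef_pos: [0.4779, -0.0464, 0.1441]
orientation: [[0.137, -0.991, -0.0], [-0.991, -0.137, -0.001], [0.0, 0.0, -1.0]]
contact_force: [-4.7, -0.8, 7.9]
width: 0.0144
grip_force: 58.5
```

Request:
drive_tool(travel=[[0,-0.4,-1],[0,-0.4,-1],[0,-0.4,-1],[0,-0.4,-1],[0,-0.4,-1],[0,-0.4,-1],[0,0,0],[0,0,0]], turn=[0,0,0,0,0,0,0,0])

```text
time: 10.43
eef_pos: [0.4794, -0.0462, 0.148]
orientation: [[0.138, -0.99, -0.004], [-0.99, -0.138, -0.001], [0.0, 0.004, -1.0]]
contact_force: [-4.1, -5.1, -15.3]
width: 0.0141
grip_force: 58.7
```

Request:
drive_tool(travel=[[0,-0.4,-1],[0,-0.4,-1],[0,-0.4,-1],[0,-0.4,-1],[0,0,0],[0,0,0]], turn=[0,0,0,0,0,0])

```text
time: 10.93
eef_pos: [0.4818, -0.0459, 0.1534]
orientation: [[0.138, -0.99, -0.001], [-0.99, -0.138, -0.0], [0.0, 0.001, -1.0]]
contact_force: [-6.4, -2.9, -5.0]
width: 0.0141
grip_force: 59.2
```

Request:
drive_tool(travel=[[0,-0.6,-1.5],[0,-0.6,-1.5],[0,-0.6,-1.5],[0,-0.6,-1.5],[0,-0.6,-1.5],[0,-0.4,-1],[0,0,0],[0,0,0]], turn=[0,0,0,0,0,0,0,0])

```text
time: 11.6
eef_pos: [0.4863, -0.0452, 0.1624]
orientation: [[0.138, -0.99, 0.001], [-0.99, -0.138, -0.0], [0.0, -0.001, -1.0]]
contact_force: [-3.0, -2.7, -1.8]
width: 0.0142
grip_force: 58.8
```

```bash
python3 - <<'E'
from h import *
for c in ["side","top","wrist"]:
    im,d=bot.camera(c); print(c); find(c,["lid_handle","lid_front_edge","selector_pointer","green_mark","gas_cup","tungsten_tube","paint_pen"])
    if c=="side": cv2.imwrite("pics/side1.png",cv2.resize(im[150:330,170:430],(780,540)))
s=bot.state(); print(s["time"],s["eef_pos"],np.round(s["contact_force"],1),s["grip_force"],s["width"])
E
```

```text
side
lid_handle 0.94 [ 0.4896 -0.0467  0.1846] [256. 176.]
lid_front_edge 0.81 [ 0.4552 -0.0533  0.131 ] [243. 206.]
selector_pointer 0.63 [ 0.5875 -0.2393  0.1603] [358. 212.]
green_mark 0.59 [ 0.5865 -0.238   0.1302] [356. 227.]
gas_cup 0.64 [ 0.3749 -0.1616 -0.0021] [236. 303.]
gas_cup 0.61 [ 0.3722 -0.0943 -0.0005] [219. 284.]
gas_cup 0.45 [ 0.43   -0.0954  0.0013] [244. 274.]
tungsten_tube 0.77 [ 4.024e-01  2.720e-02 -2.000e-04] [206. 251.]
paint_pen 0.85 [ 4.339e-01 -2.442e-01  3.000e-04] [288. 316.]
top
selector_pointer 0.79 [ 0.5792 -0.2389  0.1569] [335. 163.]
green_mark 0.76 [ 0.593  -0.2335  0.1336] [331. 159.]
gas_cup 0.53 [ 0.5646 -0.2557  0.1621] [343. 169.]
gas_cup 0.49 [ 0.5919 -0.2359  0.1312] [332. 160.]
paint_pen 0.46 [ 0.4351 -0.2372  0.0011] [322. 224.]
wrist
lid_handle 0.58 [ 0.4848 -0.047   0.1795] [256. 260.]
lid_front_edge 0.9 [ 0.4497 -0.0507  0.1275] [310. 221.]
gas_cup 0.85 [ 0.3723 -0.0935 -0.0004] [364. 148.]
gas_cup 0.65 [ 0.3732 -0.1659 -0.0021] [374.  82.]
gas_cup 0.57 [ 0.4292 -0.0981  0.0009] [315. 135.]
tungsten_tube 0.56 [ 0.3994  0.027  -0.0066] [318. 244.]
paint_pen 0.83 [ 0.4359 -0.2432 -0.0021] [327.   2.]
12.8 [ 0.4859969  -0.04528536  0.16184229] [-2.1 -2.6  0.2] 59.05742704868317 0.01448015284454237
```

View pics/side1.png

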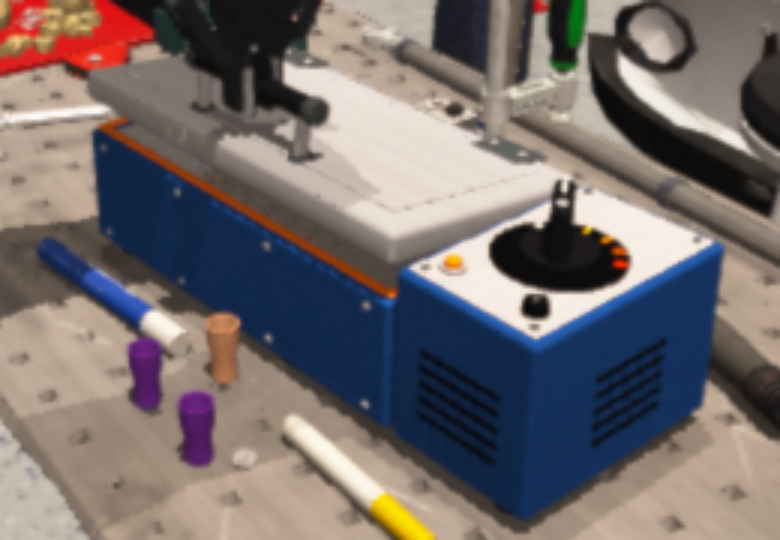

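The lid stands ajar in the gripper, with its front edge up about 20–25 mm and the orange gasket showing at crop (250,210). The selector points at green, and the pen, tube and cup have not moved.

```bash
python3 -c "
from workcell import bot
print(bot.sign_off())"
```

```text
the job is handed in; nothing more can be done
None
```

I handed the job in with the selector on the green holding mark and the lid held ajar in the gripper, its front edge about 20–25 mm up; the pen, tube and cup are where they were, and no verdict has come back.

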